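# Hook the ledge bracket into the slotted upright and press it home

## Task

Take the ledge bracket that has the hook on its back, hang its hook in the open slot at the top of the grey slotted upright, and press it down until it is fully home and the catch has locked. Leave the plain bracket without a hook where it is.

Things in the scene. Friction and masses are not known exactly. Their poses are not given: they have to be found in the camera images.
- bracket: Hooked aluminium bracket. Origin: foot of back plate's rear face; x outward, z up. mm: base x 0..100, y +-24, 5 thick; back x 0..6, y +-24, 78 high; centre web (grip it at x 58) y +-6, x 6..92, top z 55; press tab x 0..36, y +-16, top z 78. Rear hook 12 wide: neck z 62..74 to x -16; 6 thick prong, inner face x -10 down to z 50, slanting to x -24 at its tip, z 26. 0.25 kg.
- upright: Fixed grey channel, 60 wide, 162 high, on a dark foot. Origin: on the table below the front face; x outward, z up. mm: front plate x -6..0; hollow behind, open at top. Slot in its top end, open upwards: 32 wide at z 162, 16 wide from z 146 to its floor, z 122. Bracket enters from above, prong behind the plate, x axes parallel; fully home its origin is at x 0..4, y 0, z 60 here.
- catch (a joint): Steel catch sliding down in the slot (m): 0 = up, its top 12 mm above the slot floor; 0.012 = down. Needs about 7 N plus the friction of the hook, so the bracket's weight alone leaves it up (bracket origin then at z 72 mm); no spring, stays where pushed. Near the bottom it drives two side bolts over the hook's neck: locked. With its play the freed bracket droops about 5 degrees.
- plain_bracket: Bystander to be left alone: aluminium bracket of the same form, size and frame but with no hook: its flat back has four dark screw holes.
Mind the look-alikes: they are no part of the job. Leave any brown look-alike of the bracket alone.

How it is judged:
By the outcome, as a careful person would: the job done as asked, in the order asked, and still so for the second after the job is handed in, with the robot touching nothing.
It also fails if it takes over 48 s, if anything falls off the work surface, if the arm or the gripper's body presses on something with over 40 N, if the wrist force passes 120 N, or if a joint passes its speed limit or range.

## Robot

A 6-joint arm with a two-finger parallel gripper is mounted at the origin on the work surface. World frame = base frame: x ahead of the robot, y to its left, z up, the work surface at z = 0. Lengths are in mm, angles in rad, forces in N, time in s.
With the tool pointing down it reaches from about 325 to 775 mm from the base axis. Payload 9.3 kg.
Tool frame: the origin (TCP) lies midway between the tips of the shut fingers; the grasp point (between the pads) lies 19 mm behind it (env.grip_depth is the distance from the TCP to the grasp point, in mm); z points along the fingers, y is the line along which they close (so a half turn about z gives the same grasp; the last joint's range is limited). The gripper opens to 85 mm and grips with 20 to 120 N. Pads are 22 mm wide; open, the fingers measure 114 mm over their backs; the gripper's body (76 mm by 85 mm) begins 54 mm behind the grasp point. The pads swing forward as they close: fully open they stand 13 mm farther back than shut.
Start: joints at [1.153, 0.259, 0.021, 1.334, 0, 1.418], TCP at [143.945, 530.826, 231.279] pointing down, gripper open.
Joint ranges: [-3.04, 3.04], [-0.91, 1.82], [-1.04, 1.36], [-1.92, 1.95], [-1.52, 1.45], [-3.14, 3.14]. Speed limits (rad/s): [2.22, 2.22, 2.79, 3.14, 3.14, 3.14].

## Interface

Orientations are given as a rotation vector (axis times angle).
In Python, from workcell import get_obs, viewer, close_job, models, env gives the robot as it stands. The module is installed in compiled form; this text tells all that it offers.
- The arm moves only by the tool move_arm, never from a script. Its argument "steps" is a list of rows, each an object of numbers: "dx", "dy", "dz": the shift along the tool's x, y, z in m; "ax", "ay", "az": the turn, a rotation vector about the tool's x, y, z in degrees; "claw": the gripper command: -1 is shut, 1 is fully open, values between are in proportion. In form: [{"dx": .., "dy": .., "dz": .., "ax": .., "ay": .., "az": .., "claw": ..}, ...]. A call has 1 to 8 rows; each row shifts and turns the commanded pose from where the row before left it, along the tool's axes as they then stand; what a row does not reach is not made up. A row lasts 1/8 s, in which the tool goes at most 62.5 mm and 10.7 degrees, less where a joint would pass 70% of its speed; a pose out of reach is approached as far as the arm can. A call is refused whole if a number of a shift passes 0.0625 or a number of a turn 10.7, either way. A call with a gripper value outside its range is refused whole. The fingers move at their own pace and stop on an object; "grip_force" is the grip in N (left out, the last holds). Time passes only in rows, so rows that do not move let the fingers close. It gives the time, the measured TCP pose, the force, the opening and the grip force at its end, in the units of the state.
- get_obs(): the state, without advancing time (a new reading comes with each control period).
- viewer.snapshot(name): name is "side" or "top"; returns a dict with "frame" (480x640x3 uint8, red, green, blue), "range_z" (480x640 float32, mm along the optical axis (not along the pixel's ray), 0 where there is no reading), "fx", "fy", "cx", "cy" (pixels), "dist" ([k1, k2, p1, p2, k3] as OpenCV has them; the pictures are not rectified), "position" and "attitude" of the camera in the world. Camera axes: x right, y up, looking along -z (the intrinsics and any distortion apply to the point x, -y, -z); pixel columns grow to the right and rows downward; lengths in mm; the calibration is good to about 2 mm. A picture is of the moment at which its call begins.
- close_job(): hands the job in; it is judged then, once.
Trained networks look in the newest picture that a camera, given by its name, has taken for a name from the list of things; names that differ only in an ending like _2 or _b are one class to them, and where a whole thing is asked for, a point or a joint stands for the part that bears it (a point fixed in the world has none). Each returns a list of dicts, best first, with "p" (0 to 1); they miss things now and then, are a little off and sometimes report something else, mostly with a low value. They report only what shows in the picture. A call takes as long as a camera call. They do not tell look-alikes from the thing itself.
- models.masks_of(camera, target): "pixels" (480x640 bool, what is visible of it) and "uv" ([column, row] in pixels, amid what is visible of it).
- models.place_of(camera, target): "uv" ([column, row] in pixels: a listed point, or the origin of a listed thing).
The state is a dict: "time": time; "q": joint angles; "joint_vel": joint speeds; "effort": joint torques, N m; "tcp_pos": TCP position; "tool_rot": TCP orientation; "wrist_force": force on the tool from outside, world axes, zero at the start; "ft_torque": the same for the moment, N m; "opening": finger opening in mm; "gripper_force": force on a finger pad.
Only numpy, scipy, OpenCV 4.12 (cv2) and the standard library are available. Lean on these libraries where they do the work, as an engineer would, in place of code of your own. Each camera call takes 0.05 s, during which the arm holds its last target. There are 200 camera calls.

## Working session

There is one attempt and no reset: what is moved stays moved. The work goes in short steps, Python scripts to look and compute and a tool call to move; the robot and the scene stay as the last step left them, time stands still between calls to the robot, and variables do not carry over. Pictures are saved under pics/ and viewed, at most 10 in all, crops included, and the job is handed in when it is done.

Besides the shell and the picture viewer there is one more tool, called after "Request:" as name(argument=value, ...) on one line, values as JSON. move_arm: Moves the arm, as the interface text tells. Its arguments: {"type":"object","properties":{"steps":{"type":"array","items":{"type":"object","properties":{"dx":{"type":"number"},"dy":{"type":"number"},"dz":{"type":"number"},"ax":{"type":"number"},"ay":{"type":"number"},"az":{"type":"number"},"claw":{"type":"number"}}}},"grip_force":{"type":"number"}},"required":["steps"]}

```bash
mkdir -p pics
cat > h.py <<'E'
import numpy as np, cv2
from scipy.spatial.transform import Rotation as R
from workcell import get_obs, viewer, close_job, models, env
def camR(s):
    a=np.array(s["attitude"],float)
    if a.shape==(3,3): return a
    if a.size==3: return R.from_rotvec(a).as_matrix()
    return R.from_quat(a).as_matrix()
def pts(s,uv):
    """uv Nx2 -> world Nx3 using depth"""
    uv=np.atleast_2d(np.array(uv,float)); K=np.array([[s["fx"],0,s["cx"]],[0,s["fy"],s["cy"]],[0,0,1]])
    n=cv2.undistortPoints(uv.reshape(-1,1,2),K,np.array(s["dist"],float)).reshape(-1,2)
    z=s["range_z"][uv[:,1].round().astype(int),uv[:,0].round().astype(int)]
    c=np.c_[n[:,0]*z,-n[:,1]*z,-z]
    w=c@camR(s).T+np.array(s["position"]); w[z==0]=np.nan
    return w
def cloud(s,mask):
    v,u=np.nonzero(mask); w=pts(s,np.c_[u,v]); return w[~np.isnan(w[:,0])]
def save(s,name): cv2.imwrite("pics/"+name,s["frame"][:,:,::-1])
E
python3 - <<'E'
from h import *
for c in ["top","side"]:
    s=viewer.snapshot(c); save(s,c+"0.png"); print(c,s["position"],s["attitude"],s["fx"],s["dist"])
    for t in ["bracket","upright","catch","plain_bracket"]:
        for m in models.masks_of(c,t):
            w=cloud(s,m["pixels"]); print(t,round(m["p"],2),np.round(m["uv"]),len(w),np.percentile(w,[2,50,98],axis=0).round().tolist() if len(w) else "")
        for m in models.place_of(c,t): print("  place",t,round(m["p"],2),np.round(m["uv"],1),pts(s,m["uv"]).round())
print(get_obs())
E
```

```text
top [ 381.79829698  -31.68644444 1382.4848941 ] [ 0.08853814 -0.06025814 -1.55485738] 580.5092735640004 [-0.1858934  0.         0.         0.         0.       ]
bracket 0.98 [427. 257.] 1001 [[407.0, -288.0, -1.0], [472.0, -258.0, 32.0], [525.0, -240.0, 82.0]]
bracket 0.94 [283. 258.] 896 [[429.0, 20.0, 0.0], [460.0, 79.0, 37.0], [498.0, 130.0, 82.0]]
bracket 0.85 [458. 332.] 878 [[261.0, -385.0, -0.0], [292.0, -324.0, 49.0], [317.0, -269.0, 82.0]]
bracket 0.59 [356. 282.] 947 [[356.0, -116.0, -1.0], [409.0, -87.0, 11.0], [472.0, -63.0, 82.0]]
bracket 0.59 [431. 183.] 929 [[602.0, -313.0, -0.0], [649.0, -270.0, 30.0], [697.0, -236.0, 82.0]]
  place bracket 0.95 [424.7 270.8] [[ 436. -248.   78.]]
  place bracket 0.84 [350.  261.7] [[455. -80.  74.]]
  place bracket 0.66 [436.  328.2] [[ 307. -277.   67.]]
  place bracket 0.64 [418.5 172.6] [[ 669. -241.   39.]]
  place bracket 0.61 [302. 271.] [[432.  28.  73.]]
upright 0.85 [203. 225.] 2390 [[488.0, 206.0, 6.0], [540.0, 255.0, 14.0], [603.0, 311.0, 162.0]]
  place upright 0.89 [204.7 236.7] [[513. 267.  11.]]Traceback (most recent call last):
  File "<stdin>", line 7, in <module>
ValueError: it knows: bracket, plain_bracket, upright
```

View pics/top0.png

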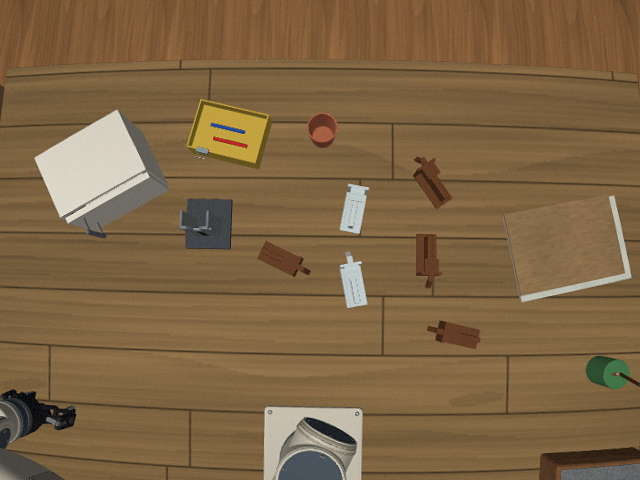

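The top view shows two aluminium brackets, at (354,280) and (354,210). There are four brown look-alikes, at (283,258), (427,257), (431,183) and (458,332), and the upright is at (203,225). The bracket at (354,280) appears to have the hook, pointing up in the picture at (348,258). I'll check that in a close crop.

Run:
```python
from h import *
s=viewer.snapshot("top"); f=s["frame"][:,:,::-1]
a=cv2.resize(f[165:315,320:390],None,fx=4,fy=4,interpolation=cv2.INTER_CUBIC)
b=cv2.resize(f[190:255,175:240],None,fx=6,fy=6,interpolation=cv2.INTER_CUBIC)
im=np.zeros((600,680,3),np.uint8); im[:,:280]=a; im[:390,285:675]=b; cv2.imwrite("pics/crop.png",im)
np.savez("top0.npz",**s)
for t in ["plain_bracket"]:
    for m in models.masks_of("top",t): print(t,round(m["p"],2),np.round(m["uv"]))
    for m in models.place_of("top",t): print("  place",t,round(m["p"],2),np.round(m["uv"],1))
s=viewer.snapshot("side"); save(s,"side0.png"); np.savez("side0.npz",**s); print(s["position"],s["attitude"],s["fx"],s["dist"])
for t in ["bracket","upright","plain_bracket"]:
    for m in models.masks_of("side",t):
        w=cloud(s,m["pixels"]); print(t,round(m["p"],2),np.round(m["uv"]),len(w),np.percentile(w,[2,50,98],axis=0).round().tolist() if len(w) else "")
o=get_obs(); print(o)
print(env.grip_depth)
```

```text
plain_bracket 0.74 [356. 208.]
  place plain_bracket 0.83 [356.5 190.6]
[273.46472505 716.73304977 691.63224869] [ 0.20430888 -1.28269871 -2.55411765] 486.1488168415288 [0.03372004 0.         0.         0.         0.        ]
bracket 0.97 [447. 211.] 821 [[265.0, -379.0, 1.0], [296.0, -291.0, 46.0], [324.0, -266.0, 80.0]]
bracket 0.94 [302. 204.] 1151 [[604.0, -302.0, 2.0], [655.0, -266.0, 35.0], [702.0, -232.0, 80.0]]
bracket 0.84 [374. 263.] 1664 [[360.0, -138.0, 1.0], [419.0, -81.0, 33.0], [477.0, -57.0, 80.0]]
bracket 0.65 [337. 313.] 1924 [[425.0, 32.0, 2.0], [458.0, 79.0, 32.0], [498.0, 135.0, 80.0]]
bracket 0.56 [373. 218.] 1306 [[410.0, -326.0, 1.0], [464.0, -257.0, 34.0], [528.0, -237.0, 80.0]]
upright 0.77 [255. 372.] 5793 [[489.0, 213.0, 4.0], [527.0, 287.0, 27.0], [604.0, 314.0, 162.0]]
plain_bracket 0.98 [299. 249.] 1412 [[537.0, -104.0, 2.0], [594.0, -81.0, 31.0], [633.0, -60.0, 80.0]]
{'time': 0.65, 'q': array([1.15342243e+00, 2.58638200e-01, 2.14901442e-02, 1.33368870e+00,
       3.28504444e-06, 1.41820901e+00]), 'joint_vel': array([-2.92124048e-05,  1.93472418e-03,  6.28785447e-04,  1.17839352e-03,
        1.87906797e-04,  1.11206597e-04]), 'effort': array([-1.83638113e-04, -5.55161977e+01,  3.44667292e+01,  9.24795895e-04,
       -1.64700141e-04, -2.02823179e-05]), 'tcp_pos': array([143.93403974, 530.83331933, 231.25407347]), 'tool_rot': array([-4.14709870e-01, -3.11408556e+00,  5.94900304e-05]), 'wrist_force': array([-0.14277026,  0.45217701,  0.12235303]), 'ft_torque': array([-0.03001979,  0.00740791, -0.01206826]), 'gripper_force': 0.0, 'opening': 85.56207237016187}
18.700000000000003
```

View pics/crop.png

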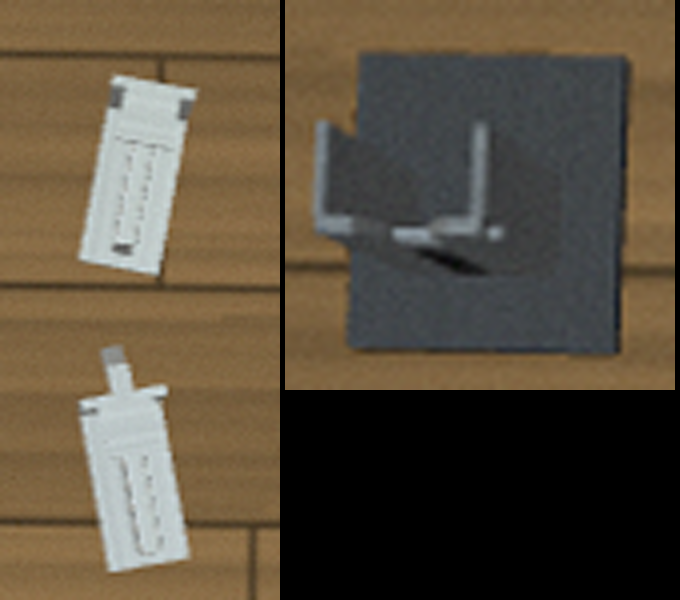

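View pics/side0.png

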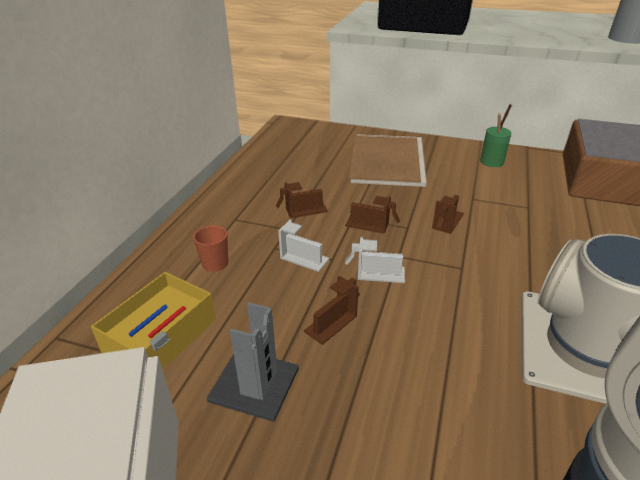

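The bracket at (354,280) has the hook on its back, pointing +x in the world. The plain one at (354,210) has dark screw holes and no hook. The upright's front plate faces the robot, with the channel behind it. Next I'll measure both poses.

```bash
cat >> h.py <<'E'
def region(s,u0,v0,u1,v1):
    m=np.zeros(s["range_z"].shape,bool); m[v0:v1,u0:u1]=1; return cloud(s,m)
def mbox(w):
    c,sz,a=cv2.minAreaRect(w[:,:2].astype(np.float32)); return np.round(c,1),np.round(sz,1),round(a,1)
E
python3 - <<'E'
from h import *
t=dict(np.load("top0.npz")); sd=dict(np.load("side0.npz"))
for nm,s,r,ru in [("top",t,(325,245,385,315),(175,190,240,255)),("side",sd,(335,230,415,290),(200,290,305,420))]:
    w=region(s,*r)
    if nm=="side": w=w[(w[:,0]>340)&(w[:,0]<490)&(w[:,1]<-50)]
    for lo,hi in [(4,15),(48,61),(74,86),(4,90)]:
        q=w[(w[:,2]>lo)&(w[:,2]<hi)]
        print(nm,lo,hi,len(q),mbox(q) if len(q)>5 else "", np.median(q,0).round(1) if len(q) else "")
    w=region(s,*ru)
    for lo,hi in [(4,20),(155,170),(120,170),(40,140)]:
        q=w[(w[:,2]>lo)&(w[:,2]<hi)&(w[:,1]>170)]
        print(nm,"U",lo,hi,len(q),mbox(q) if len(q)>5 else "", np.median(q,0).round(1) if len(q) else "")
    q=w[(w[:,2]>150)&(w[:,2]<170)&(w[:,1]>170)]
    if nm=="top": print(q.round(0)[np.argsort(q[:,0])].astype(int).tolist())
E
```

```text
top 4 15 590 (array([416.8, -93.6]), array([163.6, 140.4]), 0.8) [398.9 -88.6   5.6]
top 48 61 138 (array([418.4, -92. ]), array([109.6,  41.3]), 23.2) [391.2 -92.7  54.6]
top 74 86 261 (array([441.2, -81.3]), array([44.5, 52.5]), 86.2) [438.2 -84.1  78. ]
top 4 90 1058 (array([416.8, -93.6]), array([163.6, 140.4]), 0.8) [416.2 -87.8   8.4]
top U 4 20 1883 (array([550.1, 264.1]), array([156.9, 158.8]), 1.0) [554.  254.8  11.8]
top U 155 170 121 (array([535.9, 259.8]), array([63.6, 40.6]), 88.7) [527.8 277.9 161.4]
top U 120 170 300 (array([536.3, 259.4]), array([64.7, 41.6]), 89.3) [527.8 269.1 149.8]
top U 40 140 417 (array([535.7, 258.2]), array([62.3, 42. ]), 88.7) [531.5 256.3  93.7]
[[515, 243, 159], [516, 273, 152], [516, 231, 156], [516, 235, 155], [516, 237, 155], [516, 240, 154], [516, 233, 154], [516, 242, 152], [516, 274, 165], [516, 284, 163], [517, 286, 162], [517, 289, 161], [517, 278, 161], [517, 233, 164], [517, 281, 158], [517, 240, 162], [517, 283, 157], [517, 243, 160], [517, 238, 160], [517, 236, 160], [517, 272, 156], [517, 275, 156], [517, 232, 160], [517, 270, 
[... 2143 characters left out ...]
1 (array([ 413.2, -152.3]), array([126.5, 212.9]), 6.7) [404.6 -79.9   6.3]
side 48 61 284 (array([417. , -79.8]), array([109.3,  32.3]), 16.6) [409.3 -85.6  54.8]
side 74 86 225 (array([444.6, -80.5]), array([50.2, 48.4]), 13.3) [440.7 -79.5  78.6]
side 4 90 1603 (array([ 413.9, -158.8]), array([212.6, 140. ]), 90.0) [419.1 -81.6  34.6]
side U 4 20 2760 (array([573. , 235.9]), array([185.7, 207.1]), 21.3) [529.7 286.   13.4]
side U 155 170 367 (array([537.3, 259.9]), array([41.1, 64.6]), 0.3) [531.7 275.8 161.3]
side U 120 170 1287 (array([537.1, 260.8]), array([41.8, 67.1]), 0.0) [532.  275.2 144.9]
side U 40 140 1979 (array([606.1, 236.5]), array([ 71.9, 203.3]), 71.0) [525.9 287.2  98.2]
```

```bash
cat >> h.py <<'E'
from scipy.optimize import least_squares
# boxes: xmin xmax ymin ymax zmin zmax, object frames (mm)
BR=np.array([[0,100,-24,24,0,5],[0,6,-24,24,0,78],[6,92,-6,6,0,55],[0,36,-16,16,70,78],[-16,0,-6,6,62,74],[-16,-10,-6,6,50,74]],float)
UP=np.array([[-6,0,-30,-16,10,162],[-6,0,16,30,10,162],[-6,0,-30,30,10,122],[-42,-6,-30,-26,10,162],[-42,-6,26,30,10,162]],float)
def sdf(p,B):
    c=(B[:,::2]+B[:,1::2])/2; h=(B[:,1::2]-B[:,::2])/2
    q=np.abs(p[:,None]-c)-h
    return (np.linalg.norm(np.maximum(q,0),axis=2)+np.minimum(q.max(2),0)).min(1)
def fit(w,B,x0,full=False):
    """x0: x,y,z,yaw(deg). full also frees z and roll/pitch"""
    n=6 if full else 3
    def un(v):
        if full: return v[:3],R.from_euler("ZYX",v[3:],degrees=True)
        return np.array([v[0],v[1],x0[2]]),R.from_euler("Z",v[2],degrees=True)
    f=lambda v:(lambda t,r:sdf(r.inv().apply(w-t),B))(*un(v))
    v=np.array([*x0[:3],x0[3],0,0] if full else [x0[0],x0[1],x0[3]],float)
    for sc in (6,2): v=least_squares(f,v,loss="cauchy",f_scale=sc,diff_step=1e-4,x_scale=[5]*3+[3]*3 if full else [5,5,3]).x
    return v,np.median(np.abs(f(v)))
E
python3 - <<'E'
from h import *
t=dict(np.load("top0.npz")); sd=dict(np.load("side0.npz"))
for nm,s in [("top",t),("side",sd)]:
    m=np.ones((480,640),bool); w=cloud(s,m)
    b=w[(w[:,2]>3)&(w[:,2]<90)&(np.abs(w[:,0]-420)<85)&(w[:,1]>-135)&(w[:,1]<-40)]
    print(nm,"B",len(b),[fit(b,BR,[452,-80,0,180+a])for a in (-10,10)])
    u=w[(w[:,2]>20)&(w[:,2]<172)&(np.abs(w[:,0]-535)<40)&(np.abs(w[:,1]-260)<45)]
    print(nm,"U",len(u),[fit(u,UP,[516,260,0,180+a]) for a in (-3,3)])
E
```

```text
top B 1136 [(array([454.26738961, -80.98028034, 190.69229208]), np.float64(2.033574074598164)), (array([454.26738899, -80.98027959, 190.69229284]), np.float64(2.033574074598164))]
top U 687 [(array([515.89211357, 259.90912658, 179.9371114 ]), np.float64(0.5629616661288601)), (array([515.89211357, 259.90912658, 179.93711139]), np.float64(0.5629616671065882))]
side B 1631 [(array([452.75889177, -68.73208181, 190.92443168]), np.float64(1.439813983034744)), (array([455.14769048, -79.53432691, 191.42992823]), np.float64(1.0414888984770414))]
side U 3024 [(array([517.73554891, 260.23259664, 179.68650149]), np.float64(0.5446791042205177)), (array([517.7355489 , 260.23259677, 179.6865019 ]), np.float64(0.5446789147679807))]
```

Request:
move_arm(steps=[{"az":-8.73,"claw":1},{"az":-8.73},{"az":-8.74},{"dx":-0.0235,"dy":-0.0468},{"dx":-0.0235,"dy":-0.0468},{"dx":-0.0235,"dy":-0.0468},{"dx":-0.0235,"dy":-0.0468},{"dx":-0.0235,"dy":-0.0468}], grip_force=60)

```text
$.steps[0]: bad value
```

Request:
move_arm(steps=[{"dx":-0.0235,"dy":-0.0468},{"dx":-0.0235,"dy":-0.0468},{"dx":-0.0235,"dy":-0.0468},{"dx":0.0096,"dy":-0.0476},{"dx":0.0096,"dy":-0.0476},{"dx":0.0096,"dy":-0.0476},{"dx":0.0096,"dy":-0.0476},{"dx":0.0096,"dy":-0.0476}])

```text
$.steps[0]: bad value
```

Request:
move_arm(steps=[{"dx":0,"dy":0,"dz":0,"ax":0,"ay":0,"az":-8.7,"claw":1},{"dx":0,"dy":0,"dz":0,"ax":0,"ay":0,"az":-8.7,"claw":1},{"dx":0,"dy":0,"dz":0,"ax":0,"ay":0,"az":-8.8,"claw":1},{"dx":-0.0235,"dy":-0.0468,"dz":0,"ax":0,"ay":0,"az":0,"claw":1},{"dx":-0.0235,"dy":-0.0468,"dz":0,"ax":0,"ay":0,"az":0,"claw":1},{"dx":-0.0235,"dy":-0.0468,"dz":0,"ax":0,"ay":0,"az":0,"claw":1},{"dx":-0.0235,"dy":-0.0468,"dz":0,"ax":0,"ay":0,"az":0,"claw":1},{"dx":-0.0235,"dy":-0.0468,"dz":0,"ax":0,"ay":0,"az":0,"claw":1}], grip_force=60)

```text
time: 1.65
tcp_pos: [304.8, 322.3, 231.5]
tool_rot: [-0.302, 3.126, 0.001]
wrist_force: [0.5, 1.0, 0.3]
opening: 85.6
gripper_force: 0.0
```

Request:
move_arm(steps=[{"dx":-0.0235,"dy":-0.0468,"dz":0,"ax":0,"ay":0,"az":0,"claw":1},{"dx":-0.0235,"dy":-0.0468,"dz":0,"ax":0,"ay":0,"az":0,"claw":1},{"dx":-0.0235,"dy":-0.0468,"dz":0,"ax":0,"ay":0,"az":0,"claw":1},{"dx":0.0096,"dy":-0.0476,"dz":0,"ax":0,"ay":0,"az":0,"claw":1},{"dx":0.0096,"dy":-0.0476,"dz":0,"ax":0,"ay":0,"az":0,"claw":1},{"dx":0.0096,"dy":-0.0476,"dz":0,"ax":0,"ay":0,"az":0,"claw":1},{"dx":0.0096,"dy":-0.0476,"dz":0,"ax":0,"ay":0,"az":0,"claw":1},{"dx":0.0096,"dy":-0.0476,"dz":0,"ax":0,"ay":0,"az":0,"claw":1}])

```text
time: 2.65
tcp_pos: [398.3, -45.0, 231.5]
tool_rot: [-0.302, 3.126, -0.0]
wrist_force: [0.4, -0.4, -0.5]
opening: 85.6
gripper_force: 0.0
```

Request:
move_arm(steps=[{"dx":0.0096,"dy":-0.0476,"dz":0,"ax":0,"ay":0,"az":0,"claw":1},{"dx":0,"dy":0,"dz":0.045,"ax":0,"ay":0,"az":0,"claw":1},{"dx":0,"dy":0,"dz":0.045,"ax":0,"ay":0,"az":0,"claw":1},{"dx":0,"dy":0,"dz":0,"ax":0,"ay":0,"az":0,"claw":1}])

```text
time: 3.15
tcp_pos: [396.4, -91.4, 139.5]
tool_rot: [0.301, -3.123, -0.004]
wrist_force: [0.8, -0.0, -0.1]
opening: 85.1
gripper_force: 0.0
```

Request:
move_arm(steps=[{"dx":-0.0014,"dy":0,"dz":0.045,"ax":0,"ay":0,"az":0,"claw":1},{"dx":0,"dy":0,"dz":0.04,"ax":0,"ay":0,"az":0,"claw":1},{"dx":0,"dy":0,"dz":0.032,"ax":0,"ay":0,"az":0,"claw":1},{"dx":0,"dy":0,"dz":0,"ax":0,"ay":0,"az":0,"claw":0},{"dx":0,"dy":0,"dz":0,"ax":0,"ay":0,"az":0,"claw":-1},{"dx":0,"dy":0,"dz":0,"ax":0,"ay":0,"az":0,"claw":-1},{"dx":0,"dy":0,"dz":0,"ax":0,"ay":0,"az":0,"claw":-1},{"dx":0,"dy":0,"dz":0,"ax":0,"ay":0,"az":0,"claw":-1}], grip_force=60)

```text
time: 4.15
tcp_pos: [400.2, -92.0, 25.4]
tool_rot: [-0.302, 3.125, -0.001]
wrist_force: [-0.8, 1.0, 9.7]
opening: 10.9
gripper_force: 58.5
```

Run:
```python
from h import *
s=viewer.snapshot("side"); cv2.imwrite("pics/g1.png",cv2.resize(s["frame"][180:330,280:480,::-1],None,fx=3,fy=3)); print(get_obs()["tcp_pos"],get_obs()["opening"],get_obs()["gripper_force"])
```

```text
[400.16493089 -92.00328849  25.34517432] 11.503453513935023 58.542845249176025
```

View pics/g1.png

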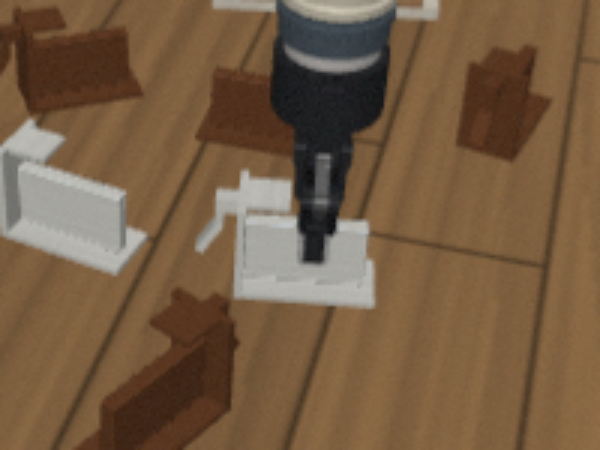

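Request:
move_arm(steps=[{"dx":0,"dy":0,"dz":0,"ax":0,"ay":0,"az":0,"claw":-1},{"dx":0,"dy":0,"dz":-0.02,"ax":0,"ay":0,"az":0,"claw":-1},{"dx":0,"dy":0,"dz":-0.04,"ax":0,"ay":0,"az":0,"claw":-1},{"dx":0,"dy":0,"dz":-0.045,"ax":0,"ay":0,"az":0,"claw":-1},{"dx":0,"dy":0,"dz":-0.045,"ax":0,"ay":0,"az":0,"claw":-1},{"dx":0,"dy":0,"dz":-0.03,"ax":0,"ay":0,"az":0,"claw":-1},{"dx":0,"dy":0,"dz":0,"ax":0,"ay":0,"az":5.5,"claw":-1},{"dx":0,"dy":0,"dz":0,"ax":0,"ay":0,"az":5.5,"claw":-1}], grip_force=110)

```text
time: 5.2
tcp_pos: [399.4, -91.7, 204.8]
tool_rot: [0.004, 3.141, -0.001]
wrist_force: [0.4, -0.3, -3.5]
opening: 10.0
gripper_force: 107.5
```

Request:
move_arm(steps=[{"dx":-0.005,"dy":0.03,"dz":0,"ax":0,"ay":0,"az":0,"claw":-1},{"dx":-0.005,"dy":0.05,"dz":0,"ax":0,"ay":0,"az":0,"claw":-1},{"dx":-0.005,"dy":0.055,"dz":0,"ax":0,"ay":0,"az":0,"claw":-1},{"dx":-0.005,"dy":0.055,"dz":0,"ax":0,"ay":0,"az":0,"claw":-1},{"dx":-0.005,"dy":0.055,"dz":0,"ax":0,"ay":0,"az":0,"claw":-1},{"dx":-0.005,"dy":0.055,"dz":0,"ax":0,"ay":0,"az":0,"claw":-1},{"dx":-0.005,"dy":0.04,"dz":0,"ax":0,"ay":0,"az":0,"claw":-1},{"dx":-0.005,"dy":0.012,"dz":0,"ax":0,"ay":0,"az":0,"claw":-1}])

```text
time: 6.2
tcp_pos: [438.9, 262.2, 204.1]
tool_rot: [0.005, -3.141, 0.0]
wrist_force: [-0.2, -0.7, -2.9]
opening: 10.4
gripper_force: 107.9
```

Request:
move_arm(steps=[{"dx":0,"dy":0,"dz":0,"ax":0,"ay":0,"az":0,"claw":-1},{"dx":0,"dy":0,"dz":0,"ax":0,"ay":0,"az":0,"claw":-1}])

```text
time: 6.45
tcp_pos: [439.2, 259.2, 204.3]
tool_rot: [-0.001, -3.141, 0.001]
wrist_force: [0.3, -1.1, -2.9]
opening: 10.3
gripper_force: 107.9
```

```bash
cat > inhand.py <<'E'
from h import *
import sys
tag=sys.argv[1]; o=get_obs(); tcp=np.array(o["tcp_pos"]); print("tcp",tcp.round(1),o["wrist_force"].round(1))
for c in ["side","top"]:
    s=viewer.snapshot(c); save(s,c+tag+".png"); np.savez(c+tag+".npz",**s)
    for m in models.masks_of(c,"bracket"):
        w=cloud(s,m["pixels"]); d=np.linalg.norm(np.median(w,0)[:2]-tcp[:2])
        if d>90: continue
        w=w[np.linalg.norm(w[:,:2]-tcp[:2]-[10,0],axis=1)<95]
        g=[tcp[0]+55.8,tcp[1],tcp[2]-25,180]
        v,e=fit(w,BR,g,True); print(c,round(m["p"],2),len(w),v.round(1),round(e,2), "rel",(v[:3]-tcp).round(1))
    w=cloud(s,np.ones((480,640),bool)); u=w[(w[:,2]>20)&(w[:,2]<172)&(np.abs(w[:,0]-540)<30)&(np.abs(w[:,1]-260)<45)]
    print(c,"U",fit(u,UP,[516.8,260,0,180])[0].round(1))
E
python3 inhand.py 2
```

```text
tcp [439.2 259.2 204.3] [ 0.3 -1.1 -2.9]
side 0.6 3160 [ 4.950e+02  2.595e+02  1.795e+02  1.802e+02 -2.000e-01  1.000e-01] 0.49 rel [ 55.8   0.3 -24.8]
side U [517.7 260.2 179.7]
top 0.57 906 [492.7 258.4 179.2 179.7  -1.1   0.6] 0.99 rel [ 53.5  -0.8 -25.1]
top U [515.8 259.8 180.1]
```

View pics/side2.png

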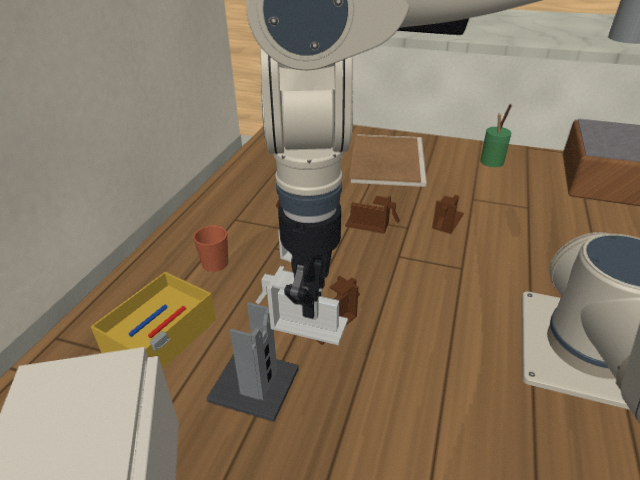

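Request:
move_arm(steps=[{"dx":-0.011,"dy":0.001,"dz":0,"ax":0,"ay":0,"az":0,"claw":-1},{"dx":-0.01,"dy":0,"dz":0,"ax":0,"ay":0,"az":0,"claw":-1},{"dx":0,"dy":0,"dz":0,"ax":0,"ay":0,"az":0,"claw":-1},{"dx":0,"dy":0,"dz":0.015,"ax":0,"ay":0,"az":0,"claw":-1},{"dx":0,"dy":0,"dz":0.015,"ax":0,"ay":0,"az":0,"claw":-1},{"dx":0,"dy":0,"dz":0.012,"ax":0,"ay":0,"az":0,"claw":-1},{"dx":0,"dy":0,"dz":0.012,"ax":0,"ay":0,"az":0,"claw":-1},{"dx":0,"dy":0,"dz":0,"ax":0,"ay":0,"az":0,"claw":-1}])

```text
time: 7.65
tcp_pos: [459.8, 261.1, 149.2]
tool_rot: [0.001, -3.14, 0.001]
wrist_force: [-1.0, -0.4, -2.9]
opening: 10.0
gripper_force: 107.9
```

```bash
python3 inhand.py 3
```

```text
tcp [459.8 261.1 149.2] [-1.  -0.4 -2.9]
side 0.96 2674 [ 5.155e+02  2.614e+02  1.245e+02  1.802e+02 -2.000e-01 -0.000e+00] 0.53 rel [ 55.7   0.3 -24.7]
side U [517.7 260.2 179.9]
top 0.82 658 [513.7 260.3 125.7 179.8  -1.2   0.6] 1.0 rel [ 53.8  -0.7 -23.5]
top U [515.6 259.8 180.1]
```

Request:
move_arm(steps=[{"dx":0,"dy":-0.0008,"dz":0.01,"ax":0,"ay":0,"az":0,"claw":-1},{"dx":0,"dy":0,"dz":0.01,"ax":0,"ay":0,"az":0,"claw":-1},{"dx":0,"dy":0,"dz":0.01,"ax":0,"ay":0,"az":0,"claw":-1},{"dx":0,"dy":0,"dz":0.01,"ax":0,"ay":0,"az":0,"claw":-1},{"dx":0,"dy":0,"dz":0.006,"ax":0,"ay":0,"az":0,"claw":-1},{"dx":0,"dy":0,"dz":0,"ax":0,"ay":0,"az":0,"claw":-1}])

```text
time: 8.6
tcp_pos: [460.2, 260.4, 103.8]
tool_rot: [0.001, -3.141, 0.001]
wrist_force: [0.1, -0.7, -2.5]
opening: 10.5
gripper_force: 107.9
```

Request:
move_arm(steps=[{"dx":0,"dy":0,"dz":0.003,"ax":0,"ay":0,"az":0,"claw":-1},{"dx":0,"dy":0,"dz":0.003,"ax":0,"ay":0,"az":0,"claw":-1},{"dx":0,"dy":0,"dz":0.002,"ax":0,"ay":0,"az":0,"claw":-1},{"dx":0,"dy":0,"dz":0.001,"ax":0,"ay":0,"az":0,"claw":-1},{"dx":0,"dy":0,"dz":0,"ax":0,"ay":0,"az":0,"claw":-1}])

```text
time: 9.22
tcp_pos: [460.7, 260.5, 95.7]
tool_rot: [-0.001, 3.141, 0.0]
wrist_force: [-1.1, -0.3, 3.7]
opening: 10.2
gripper_force: 108.9
```

Request:
move_arm(steps=[{"dx":0,"dy":0,"dz":0.002,"ax":0,"ay":0,"az":0,"claw":-1},{"dx":0,"dy":0,"dz":0.002,"ax":0,"ay":0,"az":0,"claw":-1},{"dx":0,"dy":0,"dz":0.002,"ax":0,"ay":0,"az":0,"claw":-1},{"dx":0,"dy":0,"dz":0,"ax":0,"ay":0,"az":0,"claw":-1}])

```text
time: 9.72
tcp_pos: [460.6, 260.5, 89.4]
tool_rot: [-0.001, 3.141, 0.0]
wrist_force: [-0.3, 0.5, 3.8]
opening: 10.6
gripper_force: 108.9
```

```bash
python3 inhand.py 4
```

```text
tcp [460.6 260.5  89.4] [-0.3  0.5  3.8]
side 0.81 2188 [5.167e+02 2.605e+02 6.530e+01 1.802e+02 2.000e-01 1.000e-01] 0.56 rel [ 56.1  -0.  -24.1]
side U [512.1 260.  180.2]
top U [515.1 259.5 180.8]
```

Going down well: the bracket is at about z 65 and still level. I'll press on to home.

Request:
move_arm(steps=[{"dx":0,"dy":0,"dz":0.002,"ax":0,"ay":0,"az":0,"claw":-1},{"dx":0,"dy":0,"dz":0.002,"ax":0,"ay":0,"az":0,"claw":-1},{"dx":0,"dy":0,"dz":0.001,"ax":0,"ay":0,"az":0,"claw":-1},{"dx":0,"dy":0,"dz":0,"ax":0,"ay":0,"az":0,"claw":-1}])

```text
time: 10.42
tcp_pos: [460.8, 260.6, 84.9]
tool_rot: [-0.001, 3.14, 0.001]
wrist_force: [-1.2, 0.2, 8.9]
opening: 10.3
gripper_force: 109.9
```

Request:
move_arm(steps=[{"dx":0,"dy":0,"dz":0.001,"ax":0,"ay":0,"az":0,"claw":-1},{"dx":0,"dy":0,"dz":0.001,"ax":0,"ay":0,"az":0,"claw":-1},{"dx":0,"dy":0,"dz":0.001,"ax":0,"ay":0,"az":0,"claw":-1},{"dx":0,"dy":0,"dz":0,"ax":0,"ay":0,"az":0,"claw":-1}])

```text
time: 10.92
tcp_pos: [460.0, 260.8, 82.3]
tool_rot: [-0.001, 3.141, 0.001]
wrist_force: [-7.0, 1.0, 15.7]
opening: 10.6
gripper_force: 111.6
```

```bash
python3 inhand.py 5
```

```text
tcp [460.  260.8  82.3] [-7.   1.  15.7]
side 0.65 2217 [517.9 260.5  60.8 179.9   2.7   0. ] 0.58 rel [ 57.9  -0.3 -21.5]
side U [512.3 260.1 180.1]
top 0.65 652 [516.8 259.2  60.  179.7   1.9   0.7] 1.28 rel [ 56.9  -1.5 -22.3]
top U [515.7 260.  179.9]
```

Request:
move_arm(steps=[{"dx":0,"dy":0,"dz":0,"ax":0,"ay":0,"az":0,"claw":0.2},{"dx":0,"dy":0,"dz":0,"ax":0,"ay":0,"az":0,"claw":0.2},{"dx":0,"dy":0,"dz":0,"ax":0,"ay":0,"az":0,"claw":0.2},{"dx":0,"dy":0,"dz":-0.03,"ax":0,"ay":0,"az":0,"claw":0.2},{"dx":0,"dy":0,"dz":-0.035,"ax":0,"ay":0,"az":0,"claw":0.2},{"dx":0,"dy":0,"dz":-0.035,"ax":0,"ay":0,"az":0,"claw":0.2},{"dx":0,"dy":0,"dz":0,"ax":0,"ay":0,"az":0,"claw":-1},{"dx":0,"dy":0,"dz":0,"ax":0,"ay":0,"az":0,"claw":-1}])

```text
time: 12.12
tcp_pos: [460.1, 260.3, 180.5]
tool_rot: [0.001, -3.141, 0.0]
wrist_force: [0.5, 0.4, -0.1]
opening: 15.7
gripper_force: 0.0
```

```bash
python3 inhand.py 6; python3 -c "
import cv2;f=cv2.imread('pics/side6.png')[280:420,190:370];cv2.imwrite('pics/c6.png',cv2.resize(f,None,fx=4,fy=4,interpolation=2))"
```

```text
tcp [460.1 260.3 180.5] [ 0.5  0.4 -0.1]
side 0.59 2934 [515.7 273.4  60.5 179.7   0.6  -2.4] 1.12 rel [  55.5   13.1 -120. ]
side U [517.4 260.2 179.6]
top 0.93 758 [517.1 259.1  60.  179.3   2.8   1.2] 1.22 rel [  56.9   -1.2 -120.5]
top U [515.8 259.8 179.9]
```

View pics/c6.png

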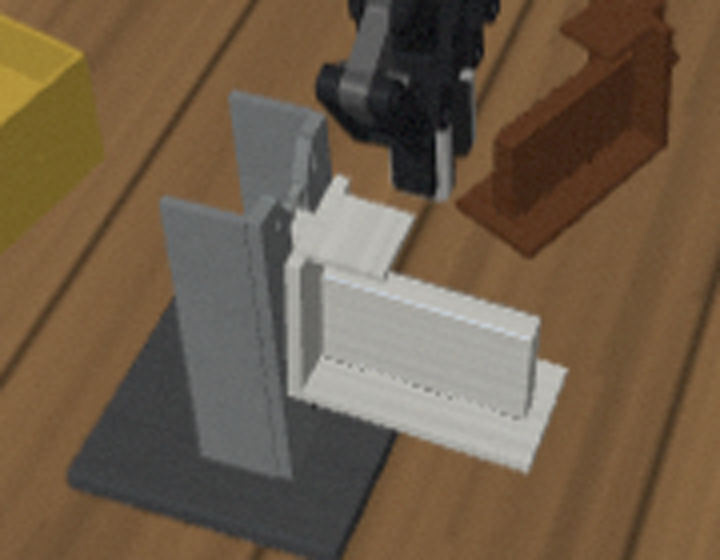

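The crop shows the bracket hung in the slot and drooping slightly, with its tab at (350,235). I'll press the tab with shut fingers to make sure it is home.

Request:
move_arm(steps=[{"dx":-0.019,"dy":0,"dz":0,"ax":0,"ay":0,"az":0,"claw":-1},{"dx":-0.019,"dy":0,"dz":0,"ax":0,"ay":0,"az":0,"claw":-1},{"dx":0,"dy":0,"dz":0.02,"ax":0,"ay":0,"az":0,"claw":-1},{"dx":0,"dy":0,"dz":0.012,"ax":0,"ay":0,"az":0,"claw":-1},{"dx":0,"dy":0,"dz":0.004,"ax":0,"ay":0,"az":0,"claw":-1},{"dx":0,"dy":0,"dz":0.003,"ax":0,"ay":0,"az":0,"claw":-1},{"dx":0,"dy":0,"dz":0.002,"ax":0,"ay":0,"az":0,"claw":-1},{"dx":0,"dy":0,"dz":0,"ax":0,"ay":0,"az":0,"claw":-1}])

```text
time: 13.32
tcp_pos: [498.4, 260.5, 140.5]
tool_rot: [-0.001, 3.141, 0.0]
wrist_force: [0.3, -0.7, 0.7]
opening: 0.6
gripper_force: 0.0
```

Request:
move_arm(steps=[{"dx":0,"dy":0,"dz":0.0015,"ax":0,"ay":0,"az":0,"claw":-1},{"dx":0,"dy":0,"dz":0.0015,"ax":0,"ay":0,"az":0,"claw":-1},{"dx":0,"dy":0,"dz":0.0015,"ax":0,"ay":0,"az":0,"claw":-1},{"dx":0,"dy":0,"dz":0,"ax":0,"ay":0,"az":0,"claw":-1}])

```text
time: 13.82
tcp_pos: [498.5, 260.6, 136.9]
tool_rot: [-0.001, 3.14, 0.001]
wrist_force: [-3.3, -1.1, 11.2]
opening: -0.1
gripper_force: 5.0
```

Request:
move_arm(steps=[{"dx":0,"dy":0,"dz":0.0015,"ax":0,"ay":0,"az":0,"claw":-1},{"dx":0,"dy":0,"dz":0.0015,"ax":0,"ay":0,"az":0,"claw":-1},{"dx":0,"dy":0,"dz":0,"ax":0,"ay":0,"az":0,"claw":-1}])

```text
time: 14.2
tcp_pos: [498.6, 260.7, 136.4]
tool_rot: [-0.001, 3.138, 0.002]
wrist_force: [-10.1, -4.3, 32.1]
opening: 0.4
gripper_force: 16.0
```

Request:
move_arm(steps=[{"dx":0,"dy":0,"dz":-0.01,"ax":0,"ay":0,"az":0,"claw":-1},{"dx":0,"dy":0,"dz":-0.04,"ax":0,"ay":0,"az":0,"claw":-1},{"dx":0.01,"dy":0,"dz":-0.05,"ax":0,"ay":0,"az":0,"claw":-1},{"dx":0.05,"dy":0,"dz":-0.02,"ax":0,"ay":0,"az":0,"claw":-1},{"dx":0.05,"dy":0,"dz":0,"ax":0,"ay":0,"az":0,"claw":-1},{"dx":0,"dy":0,"dz":0,"ax":0,"ay":0,"az":0,"claw":-1},{"dx":0,"dy":0,"dz":0,"ax":0,"ay":0,"az":0,"claw":-1}])

```text
time: 15.08
tcp_pos: [388.8, 260.6, 253.0]
tool_rot: [-0.001, 3.141, 0.0]
wrist_force: [0.8, 0.3, -0.3]
opening: -0.2
gripper_force: 0.0
```

Run:
```python
from h import *
o=get_obs(); print(o["tcp_pos"].round(1),o["wrist_force"].round(1))
for c in ["side","top"]:
    s=viewer.snapshot(c); save(s,c+"7.png")
    w=cloud(s,np.ones((480,640),bool))
    b=w[(w[:,0]>405)&(w[:,0]<514)&(abs(w[:,1]-260)<30)&(w[:,2]>40)&(w[:,2]<150)]
    print(c,len(b),[ (v.round(1),round(e,2)) for v,e in [fit(b,BR,[515,260,60,180],True)]])
f=cv2.imread('pics/side7.png')[270:420,190:370]; g=cv2.imread('pics/top7.png')[190:260,170:260]
im=np.zeros((600,800,3),np.uint8); a=cv2.resize(f,(540,450),interpolation=2); b=cv2.resize(g,(257,200),interpolation=2); im[:450,:540]=a; im[:200,543:]=b; cv2.imwrite("pics/c7.png",im)
```

```text
[388.8 260.6 253. ] [ 0.8  0.3 -0.3]
side 2876 [(array([5.179e+02, 2.604e+02, 6.090e+01, 1.797e+02, 3.800e+00, 2.000e-01]), np.float64(0.52))]
top 998 [(array([516.2, 259. ,  61.1, 179.3,   3.2,   0.7]), np.float64(1.16))]
```

View pics/c7.png

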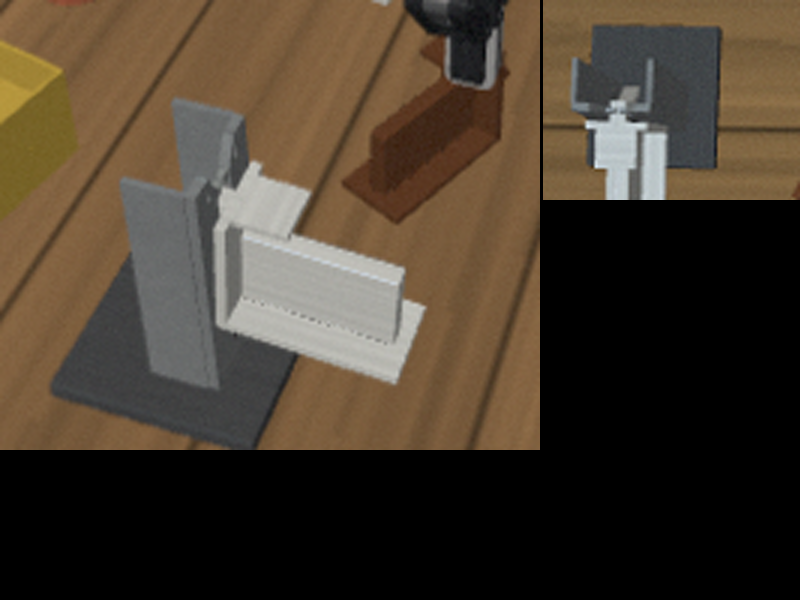

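The bracket is home: both cameras put its origin at z of about 60–61 mm with a 3–4° freed droop, and the 32 N press met a firm stop, well above the catch's 7 N. The robot is clear of it, so I'm handing in.

```bash
python3 -c "
from h import *
print(close_job())"
```

```text
the job is handed in; nothing more can be done
None
```

The hooked bracket hangs in the upright's slot and was pressed to a firm stop at 32 N, with its origin at z ≈ 61 mm against 60 mm for home. That and the 3–4° droop point to the catch being locked, but I did not see the bolts or tug-test it. The plain bracket and the brown look-alikes were left alone, and I handed the job in at about 15 s with the robot clear.

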